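Fit the spacer and edging wheel to the bead grinder and set its speed

TASK

Get the glass grinder ready: thread the plain spacer sleeve down the spindle until it sits fully home on the flange, then the edging wheel, hub up, down the same spindle until it lies flat on the spacer; lower both all the way, do not let them drop. With both fitted, slide the speed grip along its track until its middle is level with the steel pointer beside the track. Leave the pointer and the other things on the bench where they are.

Things in the scene. Friction and masses are not known exactly. Their poses are not given: they have to be found in the camera images.
- spacer: loose plain aluminium sleeve standing on end on the bench, 50 mm outer diameter, 25 mm bore right through, 60 mm tall, about 0.24 kg; origin at the centre of its underside, z up along the bore; both ends alike
- wheel: loose grey edging wheel lying flat on the bench, hub up: disc 120 mm diameter and 12 mm thick, with a dark steel hub 40 mm outer diameter rising 26 mm above the disc (38 mm overall height), 25 mm bore right through, about 0.38 kg; origin at the centre of the disc's underside, z up along the bore. Sleeve and wheel lie right of the grinder, either one nearer the robot
- grinder: fixed painted grinder housing 280 mm (its x) by 260 mm (its y), top 60 mm above the bench; origin at the centre of its underside on the bench, x points to its spindle side (away from the robot), y along the speed track. The spindle stands 50 mm to +x of the origin, the track's middle line runs 90 mm to -x
- spindle_seat (a point): centre of the top face of the steel flange (60 mm diameter, 75 mm above the bench) on which the spacer must rest; the upright steel spindle, 20 mm diameter, rises 88 mm from here; axes as the grinder's
- spindle_tip (a point): top of the spindle, 88 mm above the seat; the last 14 mm taper to 8 mm diameter
- speed (a joint): position of the speed grip along its track, m: 0 at the track's -y end, growing to 0.12 towards the grinder's +y; starts between 0 and 0.025; about 2 N of friction, stays where it is left
- speed_top (a point): centre of the top face of the speed grip, a black block 28 mm (grinder's x) by 20 mm (along the track) by 40 mm tall, standing on a 14 mm high aluminium track (40 mm wide, 170 mm long) on the housing, so that its top is 115 mm above the bench; axes as the grinder's
- pointer_tip (a point): tip of the small steel pointer beside the track on its spindle side, aiming at the track: 25 mm long, 12 mm wide, 8 mm high, 22 mm from the track's middle line, 64 mm above the bench; set between 60 and 110 mm along the track from where the grip's middle is at joint 0; stiff, it does not move by itself; axes as the grinder's
- brick: bystander: brick 100 x 210 x 65 mm with a dark plate on top (73 mm in all); origin at the centre of its underside
- rod_pot: bystander: terracotta pot 92 mm wide and 95 mm tall with thin steel rods standing in it to about 225 mm; origin at the centre of its underside
- water_cup: bystander: blue ceramic mug 76 mm wide, 85 mm tall; origin at the centre of its underside
- brush: bystander: flat brush 190 mm long lying on the bench, 20 mm high; origin at its middle on the bench, handle to its -x
Not all that is in view belongs to the job. Several things have the shape of the spacer; the one meant has the colours described above.

How it is judged:
By the outcome, as a careful person would: the job done as asked, in the order asked, and still so for the second after the job is handed in, with the robot touching nothing.
It also fails if it takes over 72 s, if anything falls off the work surface, if the arm or the gripper's body presses on something with over 40 N, if the wrist force passes 120 N, or if a joint passes its speed limit or range.

ROBOT

A 7-joint arm with a two-finger parallel gripper is mounted at the origin on the work surface. World frame = base frame: x ahead of the robot, y to its left, z up, the work surface at z = 0. Lengths are in m, angles in rad, forces in N, time in s.
With the tool pointing down it reaches from about 0.35 to 0.9 m from the base axis. Payload 8.1 kg.
Tool frame: the origin (TCP) lies on the centre line of the jaws, within the pads' length; the fingertips stand 14 mm ahead of it and the grasp point (between the pads) lies 5 mm behind it; z points along the fingers, y is the direction in which the jaws open and shut (so a half turn about z gives the same grasp; the last joint's range is limited). The gripper opens to 92 mm and grips with 3 to 60 N. Pads are 19 mm wide; open, the fingers measure 130 mm over their backs; the gripper's body (75 mm by 190 mm) begins 47 mm behind the grasp point.
Start: joints at [-1.38, 0.434, 0.025, 1.573, -0.012, 1.134, -0.075], TCP at [0.181, 0.598, 0.241] pointing down, gripper open.
Joint ranges: [-2.62, 2.62], [-0.44, 2.09], [-1.27, 1.32], [0.08, 2.57], [-1.32, 4.46], [0.12, 2], [-2.74, 2.74]. Speed limits (rad/s): [2.22, 2.22, 3.01, 3.01, 3.14, 3.14, 3.14].

INTERFACE

Orientations are given as a rotation vector (axis times angle).
In Python, from cell import observe, eyes, arm gives the robot as it stands.
- The arm moves only by the tool step_arm, never from a script. Its argument "series" is a list that holds one entry, the list of rows, each a list of 5 numbers: the finger opening in m, from 0 to 0.0918, then the shift along the world's x, y, z in m, then the turn about the world's z in degrees. In form: [[[hand, dx, dy, dz, spin], ...]]. A call has 1 to 20 rows; each row is the pose to reach, as a shift and turn from the pose measured when the call began; what a row does not reach only later rows make up. A row lasts 1/12 s, in which the tool goes at most 41.7 mm and 7.16 degrees, less where a joint would pass 70% of its speed; a pose out of reach is approached as far as the arm can. A call with a gripper value outside its range is refused whole. The fingers move at their own pace and stop on an object; "squeeze" is the grip in N (left out, the last holds). Time passes only in rows, so rows that repeat a pose let the fingers close. It gives the time, the measured TCP pose, the force and the opening at its end, in the units of the state.
- observe(): the state, without advancing time (a new reading comes with each control period).
- eyes.get_image(name): name is "scene" or "top" or "wrist"; returns (picture, depth): 400x640x3 uint8, red, green, blue; 400x640 float32, m along the optical axis (not along the pixel's ray), 0 where there is no reading.
- eyes.camera_params(name): a dict with "intrinsics" (3x3 intrinsics, pixels), "position" and "attitude" of the camera in the world. Camera axes: x right, y down, z forward; pixel columns grow to the right and rows downward; lengths in m; the calibration is good to about 2 mm. The wrist camera is an equidistant fisheye: a pixel r from the principal point sees the ray r / f radians off the axis. A picture is of the moment at which its call begins: read the wrist's pose just before it. camera_params takes no time and is no camera call; for the wrist camera it gives the pose at the moment of the call.
- arm.sign_off(): hands the job in, once; it reports no verdict.
The state is a dict: "clock": time; "joints": joint angles; "dq": joint speeds; "joint_efforts": joint torques, N m; "position": TCP position; "ee_rot": TCP orientation; "force": force on the tool from outside, world axes, zero at the start; "ft_torque": the same for the moment, N m; "width": opening from 0.0 (shut) to 1.0 (fully open).
Only numpy, scipy, OpenCV 4.12 (cv2) and the standard library are available. Lean on these libraries where they do the work, as an engineer would, in place of code of your own. Each camera call takes 0.05 s, during which the arm holds its last target.

## Working session

There is one attempt and no reset: what is moved stays moved. The work goes in short steps, Python scripts to look and compute and a tool call to move; the robot and the scene stay as the last step left them, time stands still between calls to the robot, and variables do not carry over. Pictures are saved under pics/ and viewed, and the job is handed in when it is done.

Besides the shell and the picture viewer there is one more tool, called after "Call:" by a JSON object that holds its "fn" and its "kwargs". step_arm: Moves the arm, as the interface text tells. Its arguments: {"type":"object","properties":{"series":{"type":"array"},"squeeze":{"type":"number"}},"required":["series"]}

```bash
mkdir -p pics; ls; cat > h.py <<'E'
import numpy as np,cv2
from cell import observe,eyes,arm
def snap(n,tag):
    p=eyes.camera_params(n); im,d=eyes.get_image(n)
    cv2.imwrite(f'pics/{tag}.png',cv2.cvtColor(im,cv2.COLOR_RGB2BGR)); np.savez(f'pics/{tag}.npz',im=im,d=d,K=p['intrinsics'],pos=p['position'],att=np.array(p['attitude']))
    return im,d,p
def crop(tag,x0,y0,x1,y1,s,out):
    im=cv2.imread(f'pics/{tag}.png')[y0:y1,x0:x1]
    cv2.imwrite(f'pics/{out}.png',cv2.resize(im,None,fx=s,fy=s,interpolation=cv2.INTER_CUBIC))
E
python3 - <<'E'
from h import *
print(observe())
for n in('scene','top'):
    im,d,p=snap(n,n+'0'); print(n,p)
E
```

```text
pics
{'clock': 0.0, 'joints': array([-1.37962432,  0.43522832,  0.02495668,  1.57409118, -0.01161956,
        1.13398945, -0.07508924]), 'dq': array([ 0.00021121, -0.00087334, -0.00023965, -0.00065551, -0.00038525,
        0.00110233,  0.00100291]), 'joint_efforts': array([ 3.44634364e-04, -6.67845011e+01,  9.85089093e-01, -3.14455390e+01,
       -6.06856006e-02,  4.27905063e-02,  1.50621149e-04]), 'position': array([0.1808749 , 0.59774764, 0.23994373]), 'ee_rot': array([-4.59863408e-01, -3.10763875e+00,  2.46178146e-03]), 'force': array([ 0.10462808, -0.43285444, -0.64792221]), 'ft_torque': array([ 0.05662948,  0.01603584, -0.01015317]), 'width': 0.9976837726936159}
scene {'intrinsics': array([[365.30822311,   0.        , 317.72370663],
       [  0.        , 365.30822311, 191.24953078],
       [  0.        ,   0.        ,   1.        ]]), 'position': array([ 1.41472071, -0.23219938,  0.69680319]), 'attitude': array([-1.8070085 , -1.36173739,  0.69990932])}
top {'intrinsics': array([[407.16838018,   0.        , 320.73028588],
       [  0.        , 407.16838018, 194.60708846],
       [  0.        ,   0.        ,   1.        ]]), 'position': array([0.35014641, 0.00528416, 1.28739568]), 'attitude': array([-2.07601345,  2.15008302, -0.21230215])}
```

View pics/scene0.png

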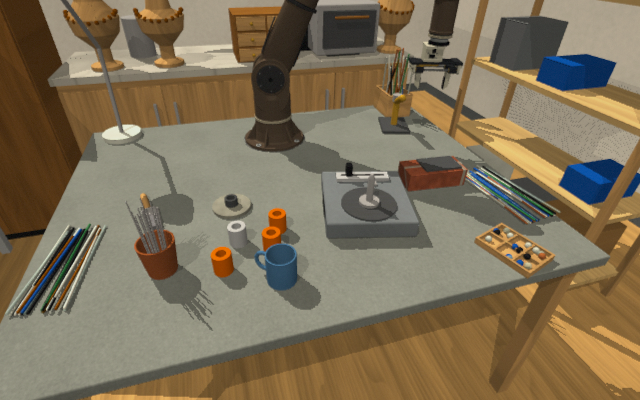

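View pics/top0.png

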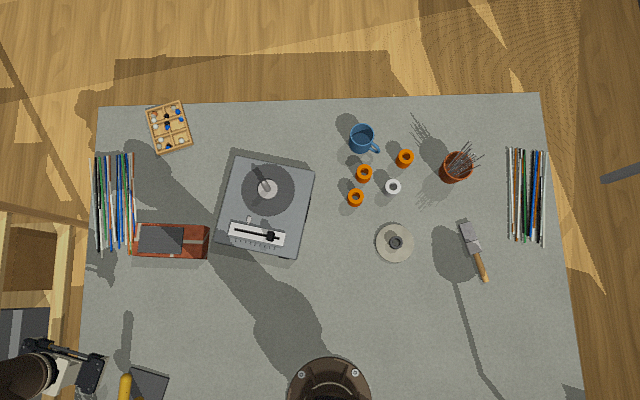

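The scene and top views show the aluminium sleeve at top (393,187), the wheel at (394,243), the spindle at about (267,187) and the grip at about (270,236). Orange sleeves stand close to the spacer. Next I'll enlarge.

```bash
cat >> h.py <<'E'
from scipy.spatial.transform import Rotation as R
def load(tag):
    z=np.load(f'pics/{tag}.npz'); return z['im'],z['d'],z['K'],z['pos'],R.from_rotvec(z['att'].ravel()) if z['att'].size==3 else R.from_matrix(z['att'])
def cloud(tag):
    im,d,K,pos,r=load(tag); v,u=np.mgrid[:400,:640]
    c=np.stack([(u-K[0,2])/K[0,0]*d,(v-K[1,2])/K[1,1]*d,d],-1)
    return im,(c.reshape(-1,3)@r.as_matrix().T+pos).reshape(400,640,3)
def at(tag,u,v,z):
    im,d,K,pos,r=load(tag); ray=r.apply([(u-K[0,2])/K[0,0],(v-K[1,2])/K[1,1],1]); return pos+ray*(z-pos[2])/ray[2]
def proj(tag,P):
    im,d,K,pos,r=load(tag); c=r.inv().apply(np.asarray(P)-pos); return c[...,:2]/c[...,2:]*K[0,0]+K[:2,2]
E
python3 - <<'E'
from h import *
crop('top0',205,140,325,270,5,'t_g'); crop('top0',330,115,480,270,4,'t_s')
crop('scene0',310,150,430,250,6,'s_g')
im,P=cloud('top0')
for u,v in [(393,187),(387,187),(400,187),(375,243),(412,243),(394,225),(394,260),(395,243),(388,243),(267,187),(300,200),(270,237),(240,160),(300,100),(450,300)]: print(u,v,P[v,u].round(4))
E
```

```text
393 187 [ 0.6291 -0.2282  0.0124]
387 187 [ 0.6192 -0.2009  0.0606]
400 187 [ 0.6182 -0.2413  0.0589]
375 243 [ 0.4533 -0.1608  0.0033]
412 243 [ 0.4486 -0.2751  0.0109]
394 225 [ 0.5069 -0.223   0.0112]
394 260 [ 0.3983 -0.2157  0.0086]
395 243 [ 0.4515 -0.2245 -0.0023]
388 243 [ 0.4512 -0.2003  0.0112]
267 187 [0.6174 0.1606 0.1263]
300 200 [0.5886 0.0686 0.0573]
270 237 [0.4726 0.1553 0.1093]
240 160 [0.7233 0.254  0.0574]
300 100 [9.449e-01 6.320e-02 2.000e-04]
450 300 [ 0.272  -0.3796  0.0004]
```

View pics/t_g.png

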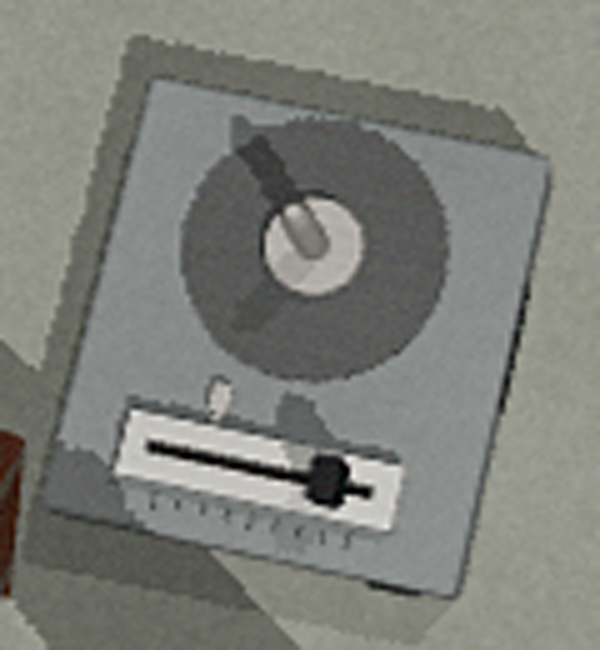

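View pics/t_s.png

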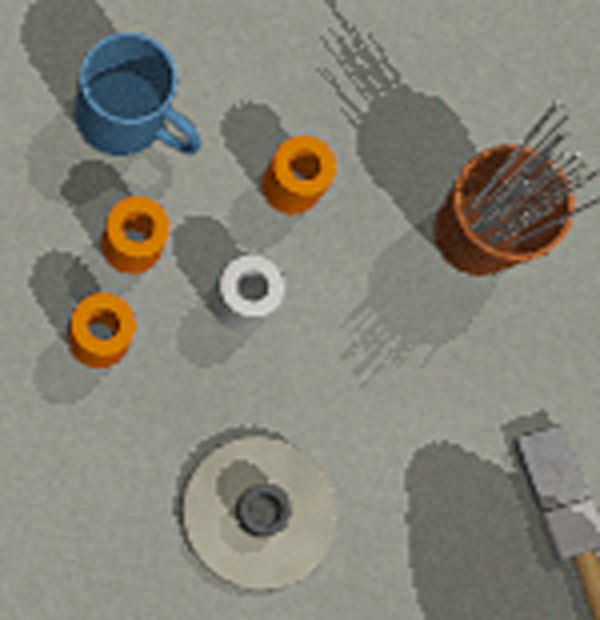

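View pics/s_g.png

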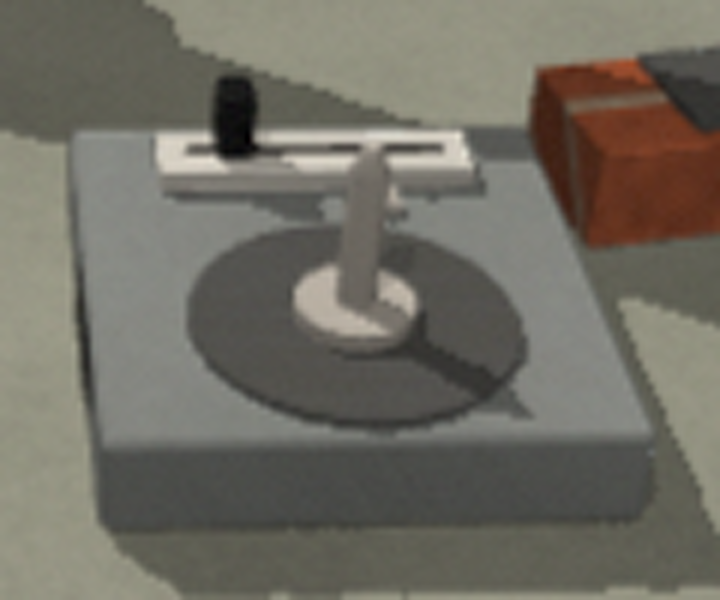

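```bash
cat > m.py <<'E'
from h import *
im,P=cloud('top0')
def circ(mask):
    c,_=cv2.findContours(mask.astype('uint8'),0,1); c=max(c,key=cv2.contourArea); return cv2.fitEllipse(c)
def win(u0,v0,u1,v1):
    m=np.zeros((400,640),bool); m[v0:v1,u0:u1]=1; return m
Z=P[...,2]; g=im.astype(int)
e=circ(win(380,172,408,200)&(Z>.045)); print('spacer',e,at('top0',*e[0],.06))
m=win(368,215,422,270)&(Z>.006); e=circ(m); print('disc',e,at('top0',*e[0],.012))
m=win(380,228,410,258)&(g.sum(2)<240); e=circ(m); print('hub',e,at('top0',*e[0],.038))
m=win(255,175,282,203)&(g.sum(2)>400)&(Z>.066); e=circ(m); print('flange',e,at('top0',*e[0],.075))
print('flange by eye',at('top0',267.1,188.7,.075))
for n,(u,v) in dict(o1=(363,172),o2=(355,196),o3=(405,156)).items(): print(n,at('top0',u,v,.06)[:2])
print('pot',at('top0',458,164,.095)[:2],'mug',at('top0',361.5,135,.085)[:2])
# track rect
m=win(222,218,292,256)&(Z>.068)&(Z<.09); c,_=cv2.findContours(m.astype('uint8'),0,1); r=cv2.minAreaRect(max(c,key=cv2.contourArea)); b=cv2.boxPoints(r)
print('track',[at('top0',*q,.074)[:2].round(4) for q in b], r)
m=win(222,218,292,256)&(Z>.095); vs,us=np.nonzero(m); print('grip',len(us),us.mean(),vs.mean(),at('top0',us.mean(),vs.mean(),.115))
m=win(205,140,325,270)&(Z>.045)&(Z<.068); pts=P[m][:,:2].astype('f'); r=cv2.minAreaRect(pts); print('housing',r)
q=lambda x,y:at('top0',205+x/5-.4,140+y/5-.4,.074)[:2]
print('trk corners',q(135,408),q(403,460),q(390,533),q(113,477)); print('ptr',at('top0',205+216/5,140+416/5,.064)[:2],at('top0',205+220/5,140+378/5,.068)[:2])
E
python3 m.py
```

```text
spacer ((392.1294860839844, 186.48292541503906), (15.413804054260254, 15.943000793457031), 44.26002502441406) [ 0.62045541 -0.21690404  0.06      ]
disc ((394.21478271484375, 242.689208984375), (36.83804702758789, 38.20720672607422), 128.5023193359375) [ 0.4514316 -0.2195645  0.012    ]
hub ((396.4922180175781, 242.02935791015625), (7.500762462615967, 8.015129089355469), 83.76551818847656) [ 0.45113004 -0.22207077  0.038     ]
flange ((267.3363037109375, 188.87991333007812), (17.403038024902344, 17.986791610717773), 76.40187072753906) [0.62329278 0.16646526 0.075     ]
flange by eye [0.62388096 0.16718206 0.075     ]
o1 [ 0.66980321 -0.129655  ]
o2 [ 0.59460529 -0.10088331]
o3 [ 0.71678578 -0.26400368]
pot [ 0.67531729 -0.41469026] mug [ 0.78200371 -0.1288168 ]
track [array([0.4903, 0.2874]), array([0.5346, 0.2767]), array([0.4875, 0.1124]), array([0.4438, 0.1242])] ((256.558837890625, 233.2647247314453), (56.510799407958984, 15.279743194580078), 14.03624439239502)
grip 77 269.31168831168833 235.06493506493507 [0.47768971 0.15653932 0.115     ]
housing ((0.5800473690032959, 0.1942388415336609), (0.2937776446342468, 0.28318431973457336), 75.49620819091797)
trk corners [0.52784333 0.27485085] [0.49084675 0.11424715] [0.4477033  0.12269146] [0.48675595 0.28759538]
ptr [0.52142748 0.22672092] [0.54396415 0.22360731]
```

Call:
{"fn": "step_arm", "kwargs": {"series": [[[0.09,0.02,-0.03,0.01,-3],[0.09,0.04,-0.06,0.02,-6],[0.09,0.06,-0.09,0.02,-9],[0.09,0.08,-0.12,0.02,-12],[0.09,0.1,-0.15,0.02,-15],[0.09,0.12,-0.18,0.02,-18],[0.09,0.14,-0.21,0.02,-21],[0.09,0.16,-0.24,0.02,-24],[0.09,0.18,-0.27,0.02,-27],[0.09,0.2,-0.3,0.02,-30],[0.09,0.22,-0.34,0.02,-33],[0.09,0.24,-0.38,0.02,-36],[0.09,0.26,-0.42,0.02,-39],[0.09,0.28,-0.46,0.02,-42],[0.09,0.3,-0.5,0.02,-45],[0.09,0.32,-0.54,0.02,-48],[0.09,0.34,-0.57,0.02,-51],[0.09,0.36,-0.6,0.02,-54],[0.09,0.38,-0.63,0.02,-57],[0.09,0.4,-0.66,0.02,-60]]]}}

```text
clock: 1.77
position: [0.5816, -0.0646, 0.2599]
ee_rot: [-1.955, -2.458, 0.002]
force: [1.3, 1.5, 0.2]
width: 0.979
```

Call:
{"fn": "step_arm", "kwargs": {"series": [[[0.09,0.01,-0.03,-0.01,-2],[0.09,0.02,-0.06,-0.02,-3],[0.09,0.03,-0.09,-0.03,-3],[0.09,0.035,-0.12,-0.04,-3],[0.09,0.04,-0.145,-0.05,-3],[0.09,0.04,-0.155,-0.05,-3],[0.09,0.04,-0.155,-0.05,-3],[0.09,0.04,-0.155,-0.05,-3]]]}}

```text
clock: 2.43
position: [0.6215, -0.2193, 0.2098]
ee_rot: [-2.02, -2.405, 0.002]
force: [0.9, 0.9, 0.2]
width: 0.98
```

```bash
python3 - <<'E'
from h import *
s=observe(); print(s['clock'],s['position'],s['joints'],R.from_rotvec(s['ee_rot']).as_matrix().round(3))
im,d,p=snap('wrist','w1'); print(p)
E
```

```text
2.4333 [ 0.62147867 -0.21934069  0.20977178] [-0.10078718  0.55691155  0.56822699  1.55284093 -0.31937681  1.12765714
  0.71084732] [[-0.173  0.985 -0.002]
 [ 0.985  0.173 -0.   ]
 [ 0.    -0.002 -1.   ]]
{'intrinsics': array([[309.70691629,   0.        , 318.00409572],
       [  0.        , 309.70691629, 196.09020536],
       [  0.        ,   0.        ,   1.        ]]), 'position': array([ 0.60729953, -0.13947432,  0.35429386]), 'attitude': array([2.8289649 , 0.24834012, 0.03340647])}
```

View pics/w1.png

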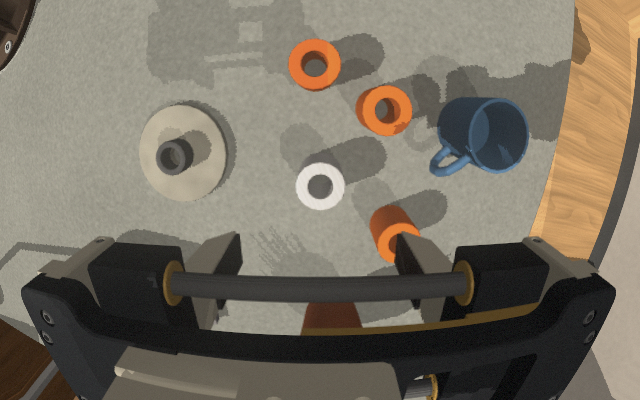

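The wrist view shows the white sleeve's top at (320,187), the wheel hub at (174,157), and orange sleeves at (314,65), (385,108) and (395,235). I'll turn those into positions.

```bash
cat >> h.py <<'E'
def wat(tag,u,v,z):
    im,d,K,pos,r=load(tag); a=np.array([u-K[0,2],v-K[1,2]]); n=np.hypot(*a); t=n/K[0,0]
    ray=r.apply([*(a/n*np.sin(t)),np.cos(t)]); return pos+ray*(z-pos[2])/ray[2]
def wfit(tag,mask,z):
    c,_=cv2.findContours(mask.astype('uint8'),0,1); c=max(c,key=cv2.contourArea)[:,0]
    p=np.array([wat(tag,*q,z)[:2] for q in c.astype(float)])
    A=np.c_[2*p,np.ones(len(p))]; s=np.linalg.lstsq(A,(p**2).sum(1),rcond=None)[0]; r=np.sqrt(s[2]+s[0]**2+s[1]**2)
    return s[:2].round(4),r.round(4)
def win(u0,v0,u1,v1):
    m=np.zeros((400,640),bool); m[v0:v1,u0:u1]=1; return m
E
python3 - <<'E'
from h import *
im=load('w1')[0].astype(int)
crop('w1',270,140,370,230,6,'w1c')
print(wat('w1',320,187,.06))
m=win(290,155,350,215)&(im.min(2)>195); print(m.sum(),wfit('w1',m,.06))
m=win(152,133,200,180)&(im.max(2)<100); print(wfit('w1',m,.038),wat('w1',174,157,.038))
E
```

```text
[ 0.62267367 -0.22046322  0.06      ]
1186 (array([ 0.6222, -0.2201]), np.float64(0.0233))
(array([ 0.4508, -0.2228]), np.float64(0.0136)) [ 0.45742895 -0.21991674  0.038     ]
```

View pics/w1c.png

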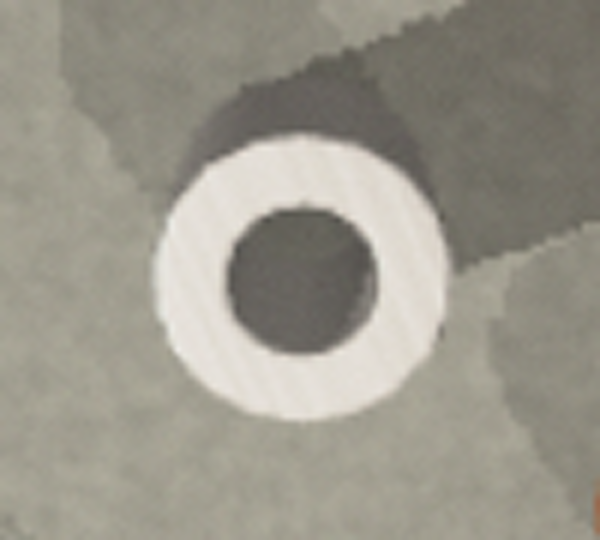

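Call:
{"fn": "step_arm", "kwargs": {"series": [[[0.09,0,0,-0.03,0],[0.09,0,0,-0.06,0],[0.09,0,0,-0.09,0],[0.09,0,0,-0.12,0],[0.09,0,0,-0.145,0],[0.09,0,0,-0.16,0],[0.09,0,0,-0.165,0],[0.09,0,0,-0.165,0],[0.06,0,0,-0.165,0],[0.055,0,0,-0.165,0],[0.045,0,0,-0.165,0],[0.04,0,0,-0.165,0],[0.04,0,0,-0.165,0],[0.04,0,0,-0.165,0],[0.04,0,0,-0.165,0],[0.04,0,0,-0.165,0]]], "squeeze": 25}}

```text
clock: 3.82
position: [0.6222, -0.2181, 0.0454]
ee_rot: [-2.018, -2.407, 0.0]
force: [1.0, 0.3, 3.5]
width: 0.545
```

Call:
{"fn": "step_arm", "kwargs": {"series": [[[0.04,0,0,0.01,0],[0.04,0,0,0.04,0],[0.04,0,0,0.08,0],[0.04,0,0,0.12,0],[0.04,0,0.02,0.16,0],[0.04,0,0.05,0.19,0],[0.04,0,0.08,0.2,0],[0.04,0,0.11,0.205,0],[0.04,0,0.14,0.205,0],[0.04,0,0.17,0.205,0],[0.04,0,0.2,0.205,0],[0.04,0,0.22,0.205,0],[0.04,0,0.23,0.205,0],[0.04,0,0.235,0.205,0],[0.04,0,0.235,0.205,0],[0.04,0,0.235,0.205,0]]]}}

```text
clock: 5.15
position: [0.6221, 0.0149, 0.2506]
ee_rot: [2.02, 2.406, -0.001]
force: [0.7, 0.3, -2.0]
width: 0.543
```

```bash
python3 - <<'E'
from h import *
s=observe(); print(s['clock'],s['position'],s['joints'],s['force'],R.from_rotvec(s['ee_rot']).as_matrix().round(3))
im,d,p=snap('wrist','w2'); print(p)
crop('w2',180,20,480,260,2.6,'w2c')
E
```

```text
5.15 [0.62207869 0.01493379 0.25059877] [-0.49699402  0.4573843   0.57566418  1.59948464 -0.26404089  1.16406392
  0.31055882] [ 0.74072996  0.28278835 -1.97476501] [[-0.173  0.985 -0.001]
 [ 0.985  0.173 -0.001]
 [-0.001 -0.001 -1.   ]]
{'intrinsics': array([[309.70691629,   0.        , 318.00409572],
       [  0.        , 309.70691629, 196.09020536],
       [  0.        ,   0.        ,   1.        ]]), 'position': array([0.60773191, 0.09490421, 0.3950017 ]), 'attitude': array([2.82826664, 0.24794291, 0.03512363])}
```

View pics/w2c.png

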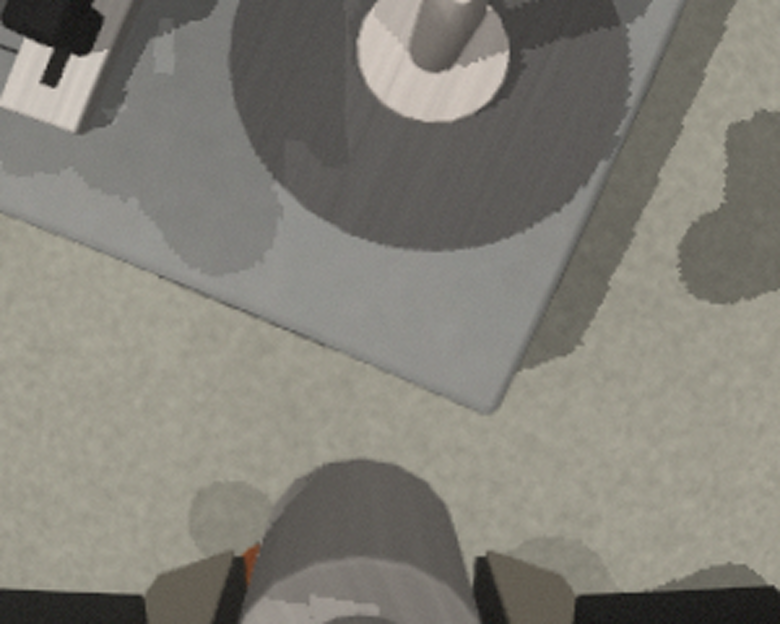

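The sleeve is held square. Its lower rim front is at about wrist (319,197), with the spindle and flange ahead at about (345,35).

```bash
crop=1; python3 - <<'E'
from h import *
s=observe(); T=s['position']; M=R.from_rotvec(s['ee_rot']).as_matrix()
print('base front',M.T@(wat('w2',319.2-.3,196.9-.3,.2055)-T)); print('top front',M.T@(wat('w2',319.2-.3,234.2-.3,.2655)-T))
crop('w2',220,0,480,130,3,'w2d')
im=load('w2')[0].astype(int)
m=win(300,0,400,80)&(im.min(2)>165); print(m.sum())
print(wat('w2',180+437/2.6,20+52/2.6,.075))
E
```

```text
base front [2.20555828e-02 2.09285172e-05 4.50704236e-02]
top front [ 2.29926398e-02 -6.80213272e-05 -1.49301543e-02]
1383
[0.62574203 0.16469776 0.075     ]
```

View pics/w2d.png

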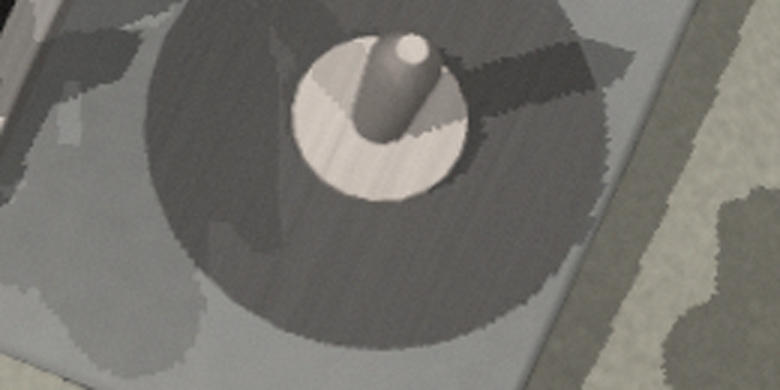

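```bash
python3 - <<'E'
from h import *
print('tip',wat('w2',220+413/3-.3,49/3-.3,.163),'flange',wat('w2',220+381/3-.3,117.5/3-.3,.075))
from h import *
im=load('w2')[0]
for p in [(293,115),(468,118),(383,33),(388,201)]: print(wat('w2',220+p[0]/3-.3,p[1]/3-.3,.075))
# scene cam tip
crop('scene0',350,155,400,225,10,'s_sp')
E
```

```text
tip [0.62433467 0.16583035 0.163     ] flange [0.62415928 0.16561601 0.075     ]
[0.59481727 0.16089591 0.075     ]
[0.65335849 0.17201635 0.075     ]
[0.61959964 0.19643423 0.075     ]
[0.63161949 0.13693401 0.075     ]
```

View pics/s_sp.png

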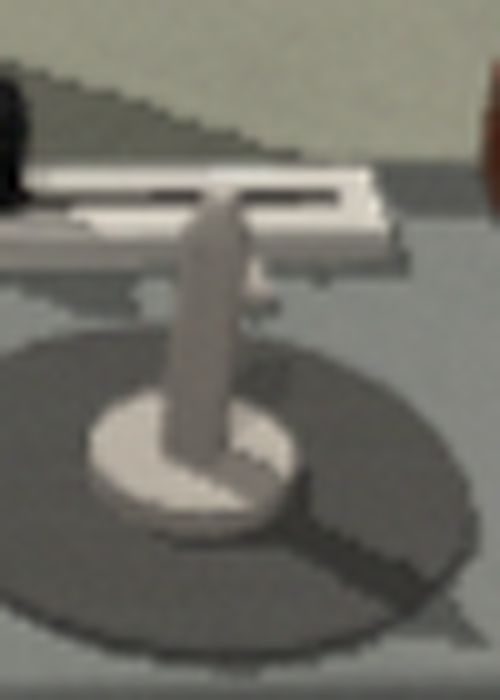

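Call:
{"fn": "step_arm", "kwargs": {"series": [[[0.04,0,0.025,0,0],[0.04,0,0.055,0,0],[0.04,0.001,0.085,0,0],[0.04,0.0017,0.115,0,0],[0.04,0.0017,0.14,0,0],[0.04,0.0017,0.15,-0.005,0],[0.04,0.0017,0.1535,-0.015,0],[0.04,0.0017,0.1535,-0.025,0],[0.04,0.0017,0.1535,-0.032,0],[0.04,0.0017,0.1535,-0.032,0],[0.04,0.0017,0.1535,-0.032,0]]]}}

```text
clock: 6.12
position: [0.6237, 0.1657, 0.218]
ee_rot: [2.025, 2.402, -0.004]
force: [-0.2, -0.6, -1.7]
width: 0.545
```

```bash
python3 - <<'E'
from h import *
s=observe(); print(s['clock'],s['position'],s['force'])
snap('wrist','w3');snap('scene','s3')
crop('w3',200,120,440,290,3,'w3c'); crop('s3',320,100,430,230,5,'s3c')
E
```

```text
6.1167 [0.62369567 0.16574763 0.21799917] [-0.18675192 -0.59542697 -1.67272619]
```

View pics/w3c.png

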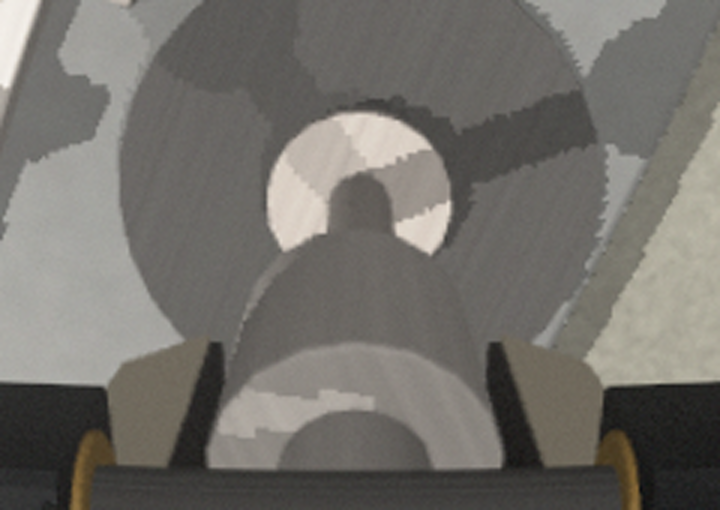

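View pics/s3c.png

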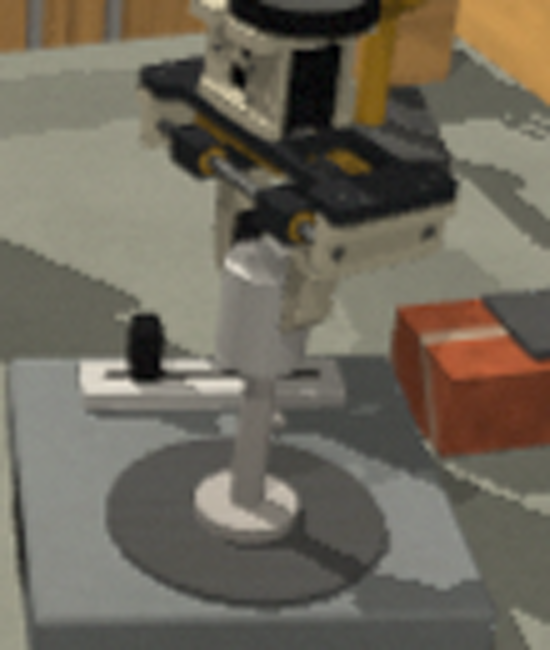

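```bash
python3 - <<'E'
from h import *
s=observe(); T=s['position']; M=R.from_rotvec(s['ee_rot']).as_matrix()
def fit(pts,z,rad):
    p=np.array([wat('w3',200+a/3-.3,120+b/3-.3,z)[:2] for a,b in pts])
    from scipy.optimize import least_squares
    r=least_squares(lambda c:np.hypot(*(p-c).T)-rad,p.mean(0)); return r.x,r.fun
c,f=fit([(267,195),(452,195),(359,110),(300,130),(420,132),(280,240),(440,235)],.075,.03); print('flange',c,f)
c2,f2=fit([(300,253),(355,231),(420,248),(325,238),(390,235)],T[2]-.045,.025); print('base',c2,f2,'need',c-c2)
c3,f3=fit([(360,343),(285,360),(430,360),(225,410),(490,410)],T[2]+.015,.025); print('top',c3,f3)
print(T)
E
```

```text
flange [0.6239337  0.16652349] [-3.29312874e-04 -3.55347939e-05 -4.41679814e-04 -2.57165972e-04
 -3.68246535e-04 -1.00499262e-03 -1.21099972e-03]
base [0.62555553 0.16250473] [-4.33516105e-04  4.14861987e-04 -3.43190144e-04  1.82601067e-04
  7.52032531e-05] need [-0.00162183  0.00401877]
top [0.62403252 0.16353322] [ 2.60919497e-04 -4.71190783e-05 -4.85340788e-05 -1.59597853e-04
 -1.63529065e-04]
[0.62421137 0.1666967  0.2189823 ]
```

Call:
{"fn": "step_arm", "kwargs": {"series": [[[0.04,-0.0006,0.002,0,0],[0.04,-0.0006,0.002,0,0],[0.04,-0.0006,0.002,0,0],[0.04,-0.0006,0.002,0,0]]]}}

```text
clock: 6.55
position: [0.6237, 0.1687, 0.2193]
ee_rot: [2.023, 2.402, -0.0]
force: [0.5, -1.4, -2.9]
width: 0.54
```

Call:
{"fn": "step_arm", "kwargs": {"series": [[[0.04,0,0,-0.006,0],[0.04,0,0,-0.012,0],[0.04,0,0,-0.018,0],[0.04,0,0,-0.024,0],[0.04,0,0,-0.03,0],[0.04,0,0,-0.03,0]]]}}

```text
clock: 7.05
position: [0.6228, 0.1687, 0.1874]
ee_rot: [-2.023, -2.403, 0.004]
force: [-0.2, 0.6, -3.2]
width: 0.541
```

```bash
python3 - <<'E'
from h import *
s=observe(); print(s['clock'],s['position'],s['force'],s['ft_torque'])
snap('wrist','w4');snap('scene','s4')
crop('w4',200,120,440,290,3,'w4c'); crop('s4',320,100,430,230,5,'s4c')
E
```

```text
7.05 [0.6228352  0.16865609 0.18742683] [-0.22091433  0.57436108 -3.21030288] [-0.06893412  0.06816773 -0.00355523]
```

View pics/w4c.png

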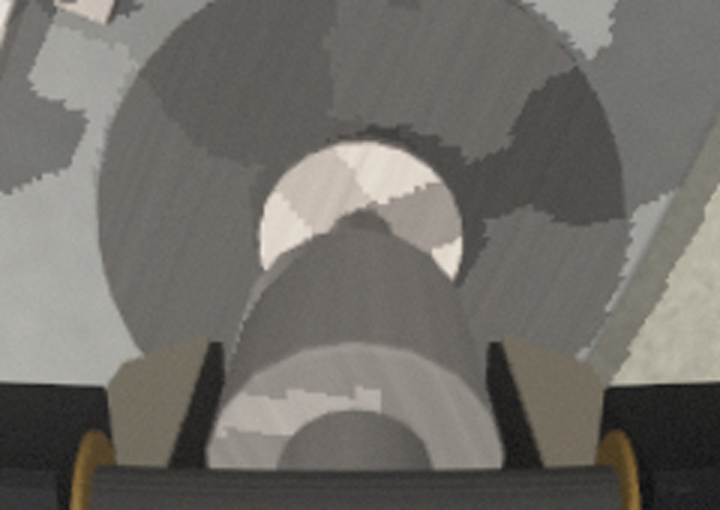

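View pics/s4c.png

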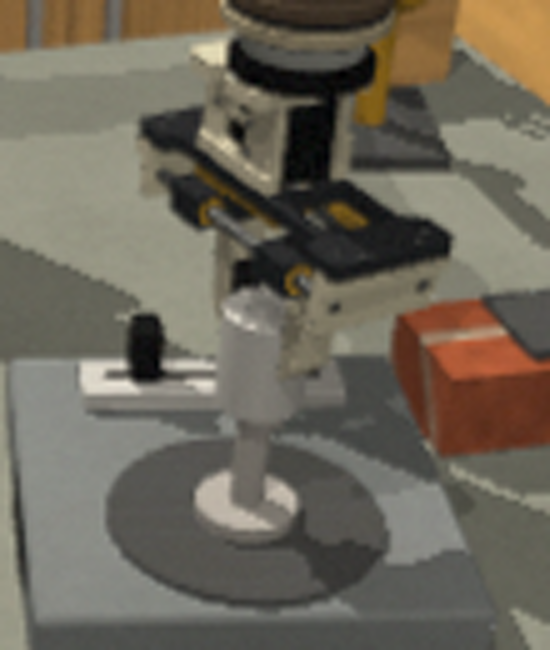

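The sleeve is over the spindle with no side force, so I'll lower it the rest of the way.

Call:
{"fn": "step_arm", "kwargs": {"series": [[[0.04,0.0008,0,-0.008,0],[0.04,0.0008,0,-0.016,0],[0.04,0.0008,0,-0.024,0],[0.04,0.0008,0,-0.032,0],[0.04,0.0008,0,-0.04,0],[0.04,0.0008,0,-0.048,0],[0.04,0.0008,0,-0.054,0],[0.04,0.0008,0,-0.058,0],[0.04,0.0008,0,-0.061,0],[0.04,0.0008,0,-0.063,0],[0.04,0.0008,0,-0.065,0],[0.04,0.0008,0,-0.066,0],[0.04,0.0008,0,-0.066,0]]]}}

```text
clock: 8.23
position: [0.6244, 0.1687, 0.1228]
ee_rot: [2.023, 2.403, -0.001]
force: [0.3, 0.0, -3.5]
width: 0.542
```

Call:
{"fn": "step_arm", "kwargs": {"series": [[[0.04,-0.0005,0,-0.001,0],[0.04,-0.0005,0,-0.002,0],[0.04,-0.0005,0,-0.003,0],[0.04,-0.0005,0,-0.003,0],[0.04,-0.0005,0,-0.003,0]]]}}

```text
clock: 8.65
position: [0.624, 0.1687, 0.1204]
ee_rot: [2.023, 2.403, -0.001]
force: [-1.5, -0.6, 4.4]
width: 0.541
```

Call:
{"fn": "step_arm", "kwargs": {"series": [[[0.055,0,0,0,0],[0.06,0,0,0,0],[0.07,0,0,0,0],[0.08,0,0,0,0],[0.08,0,0,0,0],[0.08,0,0,0.02,0],[0.08,0,0,0.05,0],[0.08,0,0,0.08,0],[0.08,0,0,0.11,0],[0.08,0,0,0.12,0],[0.08,0,-0.03,0.12,0],[0.08,-0.01,-0.06,0.12,0],[0.08,-0.02,-0.09,0.12,0],[0.08,-0.03,-0.12,0.12,0],[0.08,-0.03,-0.12,0.12,0]]]}}

```text
clock: 9.9
position: [0.5922, 0.0407, 0.2409]
ee_rot: [2.033, 2.393, -0.005]
force: [0.4, -1.4, -0.3]
width: 0.875
```

```bash
python3 - <<'E'
from h import *
s=observe(); print(s['clock'],s['position'],s['force'],s['ft_torque'])
snap('wrist','w5');snap('scene','s5');snap('top','t5')
crop('w5',160,0,480,200,2.4,'w5c'); crop('s5',320,130,430,230,5,'s5c'); crop('t5',205,140,325,270,4.5,'t5c')
im,P=cloud('t5'); print(P[182:190,262:274,2].round(3))
E
```

```text
9.9 [0.59218818 0.04068091 0.24085667] [ 0.42871479 -1.40190377 -0.26791093] [-0.13089923  0.02041369 -0.02270291]
[[0.673 0.676 0.68  0.682 0.682 0.686 0.687 0.688 0.692 0.692 0.693 0.696]
 [0.674 0.678 0.681 0.685 0.685 0.687 0.689 0.691 0.692 0.692 0.694 0.696]
 [0.675 0.68  0.682 0.685 0.687 0.688 0.691 0.692 0.694 0.695 0.695 0.696]
 [0.679 0.68  0.684 0.686 0.688 0.691 0.692 0.694 0.694 0.694 0.698 0.694]
 [0.679 0.682 0.684 0.687 0.689 0.691 0.691 0.693 0.695 0.697 0.697 0.699]
 [0.681 0.683 0.685 0.688 0.691 0.693 0.693 0.694 0.695 0.697 0.698 0.701]
 [0.68  0.683 0.689 0.691 0.69  0.693 0.697 0.695 0.698 0.696 0.698 0.699]
 [0.684 0.686 0.688 0.691 0.693 0.694 0.694 0.698 0.697 0.699 0.7   0.699]]
```

View pics/w5c.png

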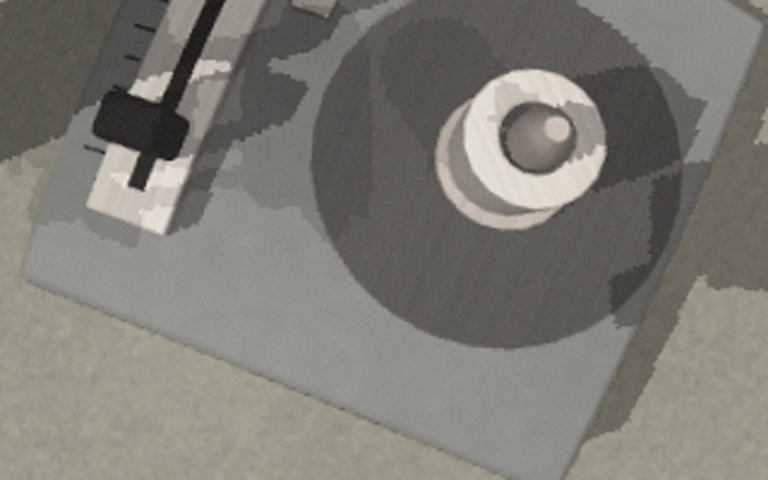

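View pics/s5c.png

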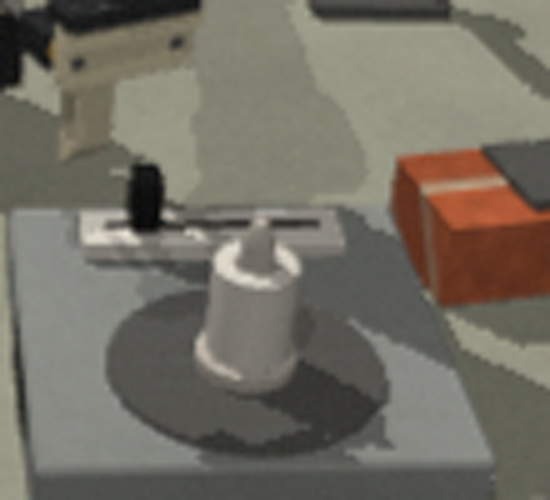

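View pics/t5c.png

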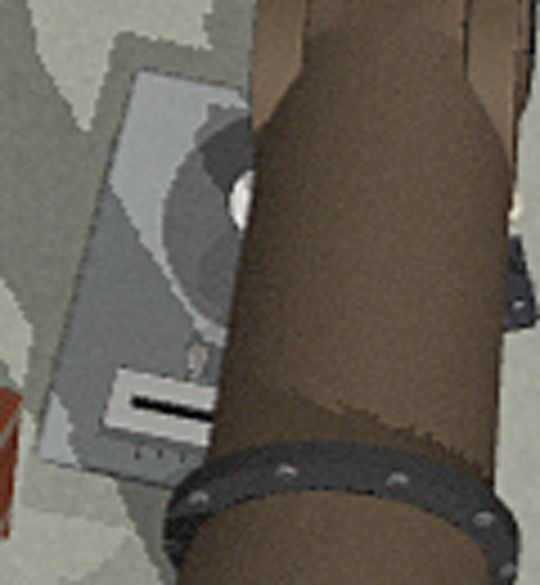

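The spacer sits on the flange with the spindle through it (scene crop 255,330). The wheel is next.

Call:
{"fn": "step_arm", "kwargs": {"series": [[[0.08,-0.015,-0.03,0,0],[0.08,-0.03,-0.06,0,0],[0.08,-0.045,-0.09,-0.01,0],[0.08,-0.06,-0.12,-0.02,0],[0.08,-0.075,-0.15,-0.03,0],[0.08,-0.09,-0.18,-0.04,0],[0.08,-0.11,-0.21,-0.05,0],[0.08,-0.125,-0.24,-0.06,0],[0.08,-0.14,-0.26,-0.06,0],[0.08,-0.141,-0.262,-0.06,0],[0.08,-0.141,-0.262,-0.06,0],[0.08,-0.141,-0.262,-0.06,0],[0.08,-0.141,-0.262,-0.06,0]]]}}

```text
clock: 11.13
position: [0.4544, -0.2114, 0.1803]
ee_rot: [2.02, 2.405, 0.001]
force: [-0.6, 0.5, -0.4]
width: 0.87
```

```bash
python3 - <<'E'
from h import *
s=observe(); print(s['clock'],s['position'],s['force'],R.from_rotvec(s['ee_rot']).as_matrix().round(3)[:2])
snap('wrist','w6')
crop('w6',200,100,440,300,3,'w6c')
im=load('w6')[0].astype(int)
E
```

```text
11.1333 [ 0.45440737 -0.21144944  0.1803065 ] [-0.55623897  0.54786777 -0.43005002] [[-0.173  0.985  0.001]
 [ 0.985  0.173  0.   ]]
```

View pics/w6c.png

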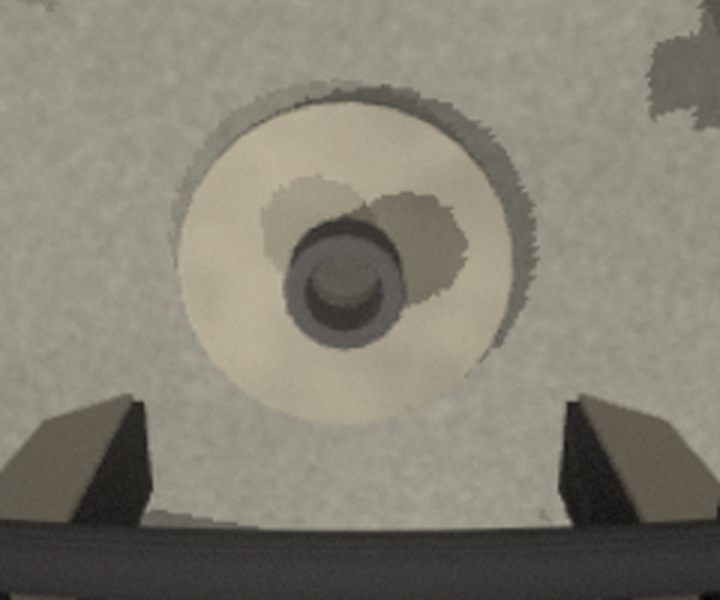

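```bash
python3 - <<'E'
from h import *
from scipy.optimize import least_squares
def fit(pts,z,rad):
    p=np.array([wat('w6',200+a/3-.3,100+b/3-.3,z)[:2] for a,b in pts])
    r=least_squares(lambda c:np.hypot(*(p-c).T)-rad,p.mean(0)); return r.x,r.fun.round(4)
print(fit([(286,290),(405,290),(345,348),(303,332),(388,332),(345,236)],.038,.02))
print(fit([(178,268),(514,260),(345,101),(350,426),(225,160),(470,160),(245,390),(460,390)],.012,.06))
s=observe(); print(s['position'])
E
```

```text
(array([ 0.45244432, -0.22136708]), array([-0.0007, -0.0007, -0.0007, -0.0004, -0.0005, -0.0012]))
(array([ 0.45321229, -0.22272252]), array([ 0.0002, -0.0011,  0.0006, -0.001 , -0.0016, -0.0016, -0.0015,
        0.0006]))
[ 0.454253   -0.21154525  0.18029719]
```

Call:
{"fn": "step_arm", "kwargs": {"series": [[[0.08,-0.0018,-0.0105,-0.02,0],[0.08,-0.0018,-0.0105,-0.05,0],[0.08,-0.0018,-0.0105,-0.08,0],[0.08,-0.0018,-0.0105,-0.11,0],[0.08,-0.0018,-0.0105,-0.12,0],[0.08,-0.0018,-0.0105,-0.12,0],[0.08,-0.0018,-0.0105,-0.12,0],[0.08,-0.0018,-0.0105,-0.12,0]]]}}

```text
clock: 11.85
position: [0.4537, -0.2222, 0.0617]
ee_rot: [2.018, 2.404, 0.002]
force: [0.6, -0.1, -0.8]
width: 0.868
```

Call:
{"fn": "step_arm", "kwargs": {"series": [[[0.08,-0.001,0,-0.01,0],[0.08,-0.001,0,-0.02,0],[0.08,-0.001,0,-0.028,0],[0.08,-0.001,0,-0.031,0],[0.08,-0.001,0,-0.031,0],[0.06,-0.001,0,-0.031,0],[0.05,-0.001,0,-0.031,0],[0.045,-0.001,0,-0.031,0],[0.03,-0.001,0,-0.031,0],[0.03,-0.001,0,-0.031,0],[0.03,-0.001,0,-0.031,0],[0.03,-0.001,0,-0.031,0],[0.03,-0.001,0,-0.031,0],[0.03,-0.001,0,-0.031,0]]], "squeeze": 30}}

```text
clock: 13.02
position: [0.4528, -0.2222, 0.0308]
ee_rot: [2.018, 2.404, 0.002]
force: [-0.3, 0.6, 1.9]
width: 0.43
```

Call:
{"fn": "step_arm", "kwargs": {"series": [[[0.03,0,0,0.01,0],[0.03,0,0,0.03,0],[0.03,0,0,0.06,0],[0.03,0,0,0.09,0],[0.03,0,0,0.12,0],[0.03,0.005,0.01,0.15,0],[0.03,0.015,0.03,0.18,0],[0.03,0.03,0.06,0.195,0],[0.03,0.045,0.09,0.2,0],[0.03,0.06,0.12,0.2,0],[0.03,0.075,0.15,0.2,0],[0.03,0.09,0.18,0.2,0],[0.03,0.105,0.21,0.2,0],[0.03,0.12,0.24,0.2,0],[0.03,0.135,0.26,0.2,0],[0.03,0.145,0.275,0.2,0],[0.03,0.15,0.28,0.2,0],[0.03,0.15,0.28,0.2,0],[0.03,0.15,0.28,0.2,0],[0.03,0.15,0.28,0.2,0]]]}}

```text
clock: 14.68
position: [0.6019, 0.0556, 0.2309]
ee_rot: [2.021, 2.402, 0.0]
force: [0.6, 0.1, -4.6]
width: 0.43
```

```bash
python3 - <<'E'
from h import *
s=observe(); print(s['clock'],s['position'],s['force'],s['joints'].round(2),R.from_rotvec(s['ee_rot']).as_matrix().round(3)[:2])
snap('wrist','w7')
crop('w7',200,0,460,260,2.3,'w7c')
E
```

```text
14.6833 [0.60187241 0.0556452  0.23089166] [ 0.57213412  0.067528   -4.62418312] [-0.58  0.44  0.57  1.67 -0.26  1.1   0.24] [[-0.171  0.985  0.002]
 [ 0.985  0.171 -0.001]]
```

View pics/w7c.png

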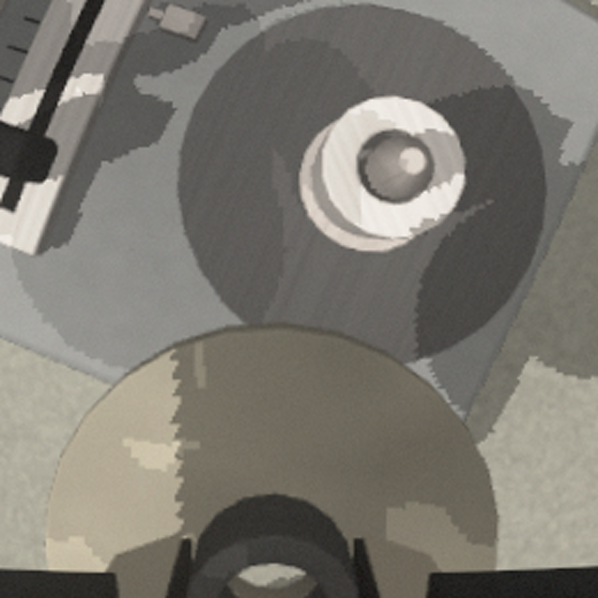

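```bash
python3 - <<'E'
from h import *
from scipy.optimize import least_squares
s=observe(); T=s['position']; M=R.from_rotvec(s['ee_rot']).as_matrix()
def fit(pts,z,rad):
    p=np.array([wat('w7',200+a/2.3-.3,b/2.3-.3,z)[:2] for a,b in pts])
    r=least_squares(lambda c:np.hypot(*(p-c).T)-rad,p.mean(0)); return r.x,r.fun.round(4)
print('spacer top',fit([(322,168),(465,168),(393,96),(393,238)],.135,.025))
print('tip',fit([(402,160),(424,160),(413,150),(413,171)],.163,.004))
c,f=fit([(47,530),(497,515),(280,327),(95,410),(165,352),(400,358),(470,430),(488,460)],T[2]-.019,.06); print('disc',c,f,M.T@np.r_[c-T[:2],0])
c,f=fit([(268,536),(200,572),(338,572)],T[2]+.007,.02); print('hub',c,f,M.T@np.r_[c-T[:2],0])
print(T)
E
```

```text
spacer top (array([0.62351631, 0.16653443]), array([-0.0006, -0.0006, -0.0005, -0.0005]))
tip (array([0.62439523, 0.16588544]), array([-0.0007, -0.0007, -0.0008, -0.0008]))
disc [0.60187566 0.05564372] [-0.0006 -0.0013  0.0002 -0.0007  0.0001  0.0008 -0.0003  0.0001] [-5.88837427e-05 -1.09017234e-04 -1.46376020e-07]
hub [0.60092275 0.05422791] [ 0.0009 -0.0007 -0.0007] [-1.29115397e-03 -1.28970909e-03 -8.70773384e-07]
[0.60197302 0.05572035 0.23099281]
```

Call:
{"fn": "step_arm", "kwargs": {"series": [[[0.03,0.005,0.025,0,0],[0.03,0.01,0.05,0,0],[0.03,0.015,0.075,0,0],[0.03,0.02,0.1,0,0],[0.03,0.022,0.108,0,0],[0.03,0.022,0.1108,-0.01,0],[0.03,0.022,0.1108,-0.02,0],[0.03,0.022,0.1108,-0.026,0],[0.03,0.022,0.1108,-0.026,0],[0.03,0.022,0.1108,-0.026,0],[0.03,0.022,0.1108,-0.026,0]]]}}

```text
clock: 15.65
position: [0.6241, 0.1653, 0.2052]
ee_rot: [2.023, 2.4, 0.001]
force: [-0.4, -0.6, -4.4]
width: 0.434
```

```bash
python3 - <<'E'
from h import *
s=observe(); print(s['clock'],s['position'],s['force'])
snap('wrist','w8');snap('scene','s8');s=observe(); print(s['clock'],s['position'],s['force'])
crop('w8',200,100,440,290,3,'w8c'); crop('s8',320,100,430,230,5,'s8c')
E
```

```text
15.65 [0.62412881 0.16527929 0.20524915] [-0.39532915 -0.61668091 -4.37897802]
15.75 [0.62433288 0.16590552 0.20553213] [ 0.07645946  0.55940855 -3.78648025]
```

View pics/w8c.png

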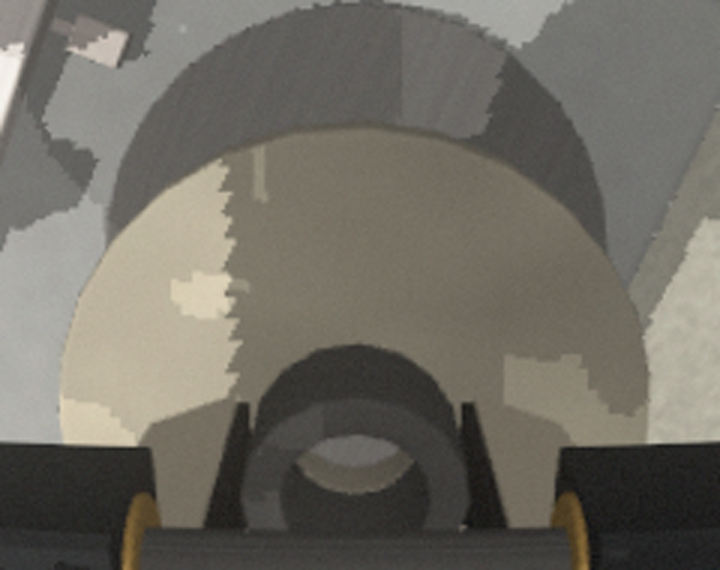

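View pics/s8c.png

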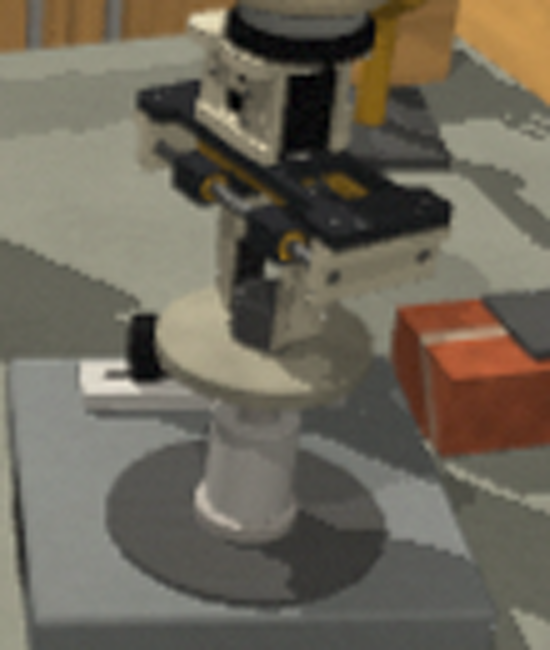

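Call:
{"fn": "step_arm", "kwargs": {"series": [[[0.03,-0.0003,0.0005,-0.004,0],[0.03,-0.0003,0.0005,-0.008,0],[0.03,-0.0003,0.0005,-0.012,0],[0.03,-0.0003,0.0005,-0.016,0],[0.03,-0.0003,0.0005,-0.02,0],[0.03,-0.0003,0.0005,-0.024,0]]]}}

```text
clock: 16.25
position: [0.6239, 0.1664, 0.1809]
ee_rot: [2.022, 2.401, 0.002]
force: [-0.7, 0.3, -3.7]
width: 0.432
```

Call:
{"fn": "step_arm", "kwargs": {"series": [[[0.03,0,0,-0.004,0],[0.03,0,0,-0.008,0],[0.03,0,0,-0.011,0],[0.03,0,0,-0.013,0],[0.03,0,0,-0.014,0],[0.03,0,0,-0.015,0],[0.03,0,0,-0.0155,0],[0.03,0,0,-0.0155,0]]]}}

```text
clock: 16.92
position: [0.624, 0.1664, 0.1659]
ee_rot: [2.022, 2.401, 0.002]
force: [-1.1, 0.6, -0.1]
width: 0.434
```

Call:
{"fn": "step_arm", "kwargs": {"series": [[[0.03,0,0,-0.0005,0],[0.03,0,0,-0.001,0],[0.03,0,0,-0.001,0],[0.03,0,0,-0.001,0]]]}}

```text
clock: 17.25
position: [0.6241, 0.1664, 0.1658]
ee_rot: [2.022, 2.401, 0.004]
force: [-3.5, -0.9, 5.5]
width: 0.431
```

Contact is clear: the vertical force rose by 9 N at the expected height. I'll release, rise and move toward the grip to look.

Call:
{"fn": "step_arm", "kwargs": {"series": [[[0.045,0,0,0,0],[0.05,0,0,0,0],[0.06,0,0,0,0],[0.07,0,0,0,0],[0.07,0,0,0,0],[0.07,0,0,0.02,0],[0.07,0,0,0.05,0],[0.07,0,0,0.07,0],[0.07,0,-0.03,0.08,5],[0.07,-0.02,-0.06,0.08,12],[0.07,-0.05,-0.08,0.08,19],[0.07,-0.08,-0.1,0.08,26],[0.07,-0.11,-0.11,0.08,33],[0.07,-0.14,-0.11,0.08,40],[0.07,-0.15,-0.11,0.08,47],[0.07,-0.15,-0.11,0.08,54],[0.07,-0.15,-0.11,0.08,61],[0.07,-0.15,-0.11,0.08,65],[0.07,-0.15,-0.11,0.08,66],[0.07,-0.15,-0.11,0.08,66]]]}}

```text
clock: 18.92
position: [0.4742, 0.0563, 0.2459]
ee_rot: [0.391, 3.116, 0.006]
force: [-0.3, -1.1, -0.4]
width: 0.761
```

```bash
python3 - <<'E'
from h import *
s=observe(); print(s['clock'],s['position'],s['force'],s['joints'].round(2),R.from_rotvec(s['ee_rot']).as_matrix().round(3)[:2])
snap('wrist','w9');snap('scene','s9');snap('top','t9')
crop('s9',310,130,430,230,5,'s9c'); crop('t9',205,140,325,270,4.5,'t9c')
E
```

```text
18.9167 [0.47420473 0.05632157 0.24593349] [-0.29957962 -1.14044052 -0.38582693] [-0.53  0.18  0.36  1.94 -0.08  1.03  1.18] [[-0.969  0.247  0.002]
 [ 0.247  0.969  0.003]]
```

View pics/w9.png

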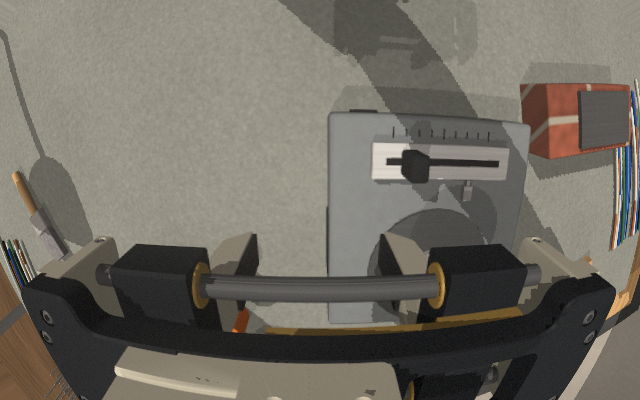

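View pics/s9c.png

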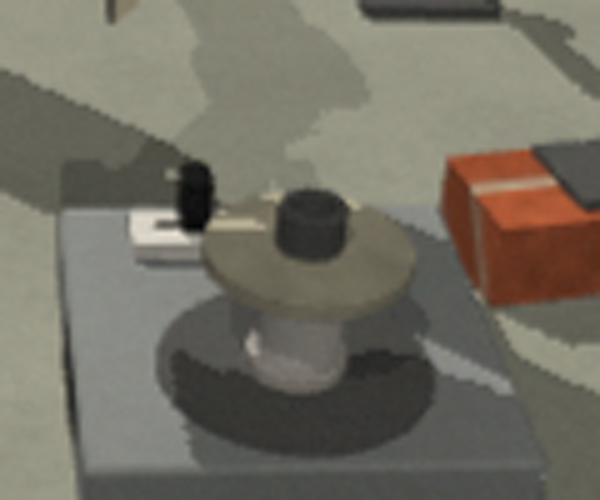

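View pics/t9c.png

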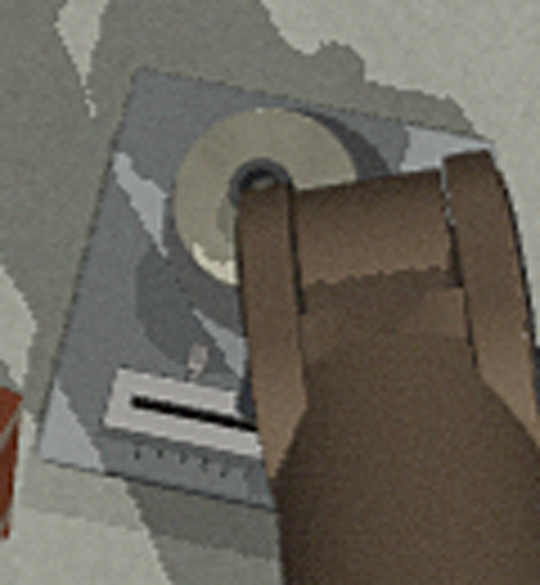

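The wheel lies flat on the spacer in the scene crop. The wrist view shows the grip at (415,166) and the pointer at (467,190). I'll enlarge for the track direction.

```bash
python3 - <<'E'
from h import *
crop('w9',365,115,525,215,5,'w9c')
E
```

```text
(no output)
```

View pics/w9c.png

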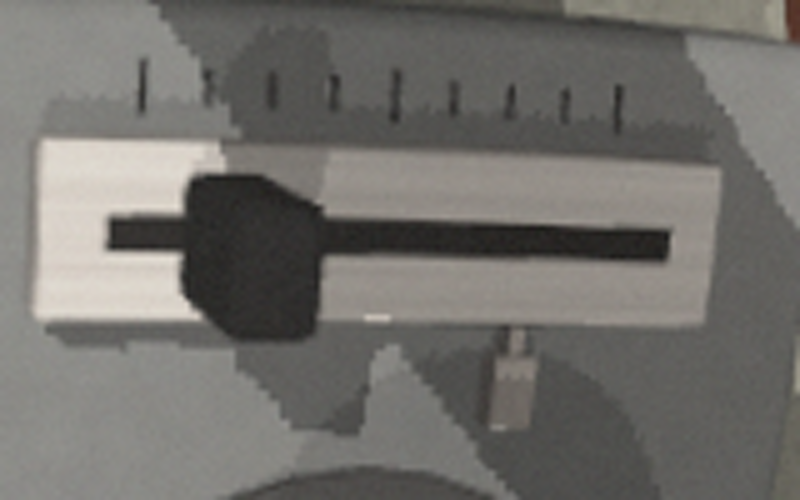

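```bash
cat >> h.py <<'E'
def wproj(tag,P):
    im,d,K,pos,r=load(tag); c=r.inv().apply(np.atleast_2d(P)-pos); n=np.hypot(c[:,0],c[:,1]); t=np.arctan2(n,c[:,2])
    return c[:,:2]/n[:,None]*t[:,None]*K[0,0]+K[:2,2]
E
python3 - <<'E'
from h import *
from scipy.optimize import least_squares
f=lambda a,b:np.array([365+a/5-.4,115+b/5-.4])
obs=np.array([f(38,138),f(722,168),f(703,326),f(33,318)])
for n,o in zip('abcd',obs): print(n,wat('w9',*o,.074)[:2].round(4))
# spindle ref known (0.6242,0.1662): yaw + track center fit
def model(p):
    x,y,th=p; ex=np.array([np.cos(th),np.sin(th)]); ey=np.array([-ex[1],ex[0]])
    q=[np.array([x,y])+a*ex+b*ey for a,b in [(-.02,-.085),(-.02,.085),(.02,.085),(.02,-.085)]]
    return np.c_[q,[.074]*4]
r=least_squares(lambda p:(wproj('w9',model(p))-obs).ravel(),[.49,.2,-.24]); print(r.x,np.degrees(r.x[2]),r.fun.round(2))
x,y,th=r.x; ex=np.array([np.cos(th),np.sin(th)]); ey=np.array([-ex[1],ex[0]]); c=np.array([x,y])
print('spindle pred',c+.14*ex, 'marks')
sp=np.array([.6242,.1662]); c2=sp-.14*ex; print('c from spindle',c2)
def S(P): return (P[:2]-c)@ey
print('ptr tip',wat('w9',*f(517,328),.064), S(wat('w9',*f(517,328),.064)), 'along x',(wat('w9',*f(517,328),.064)[:2]-c)@ex,'rear', [(S(wat('w9',*f(*q),.068)),((wat('w9',*f(*q),.068)[:2]-c)@ex)) for q in [(512,430),(500,350),(535,352)]])
# grip silhouette hull fit
sil=np.array([f(*q) for q in [(187,178),(262,175),(322,210),(317,338),(235,338),(182,290)]])
def box(s):
    P=[]
    for z in(.075,.115):
        for a in(-.014,.014):
            for b in(-.01,.01): P.append(np.r_[c+a*ex+(s+b)*ey,z])
    return np.array(P)
for s in np.arange(-.07,-.029,.005):
    h=cv2.convexHull(wproj('w9',box(s)).astype('f'))[:,0]; print(round(s,3),((h-[365,115]+.4)*5).round().tolist())
E
```

```text
a [0.4482 0.1215]
b [0.4894 0.2856]
c [0.5269 0.2764]
d [0.4857 0.1124]
[ 0.48761521  0.19913382 -0.24550949] -14.066657706118482 [-0.07 -0.64  0.5  -0.52  0.25  0.57 -0.42  0.71]
spindle pred [0.62341712 0.16510674] marks
c from spindle [0.48839809 0.20022708]
ptr tip [0.51884808 0.22871245 0.064     ] 0.03628283311244148 along x 0.02310720552734989 rear [(np.float64(0.036408645867664964), np.float64(0.04718099419359777)), (np.float64(0.030170078722510624), np.float64(0.027451934665646306)), (np.float64(0.039904578716556026), np.float64(0.027865324434716558))]
-0.07 [[206.0, 199.0], [197.0, 345.0], [95.0, 344.0], [56.0, 295.0], [61.0, 164.0], [154.0, 166.0]]
-0.065 [[232.0, 199.0], [222.0, 345.0], [121.0, 344.0], [79.0, 295.0], [85.0, 165.0], [177.0, 167.0]]
-0.06 [[257.0, 200.0], [247.0, 345.0], [146.0, 345.0], [102.0, 296.0], [108.0, 165.0], [199.0, 167.0]]
-0.055 [[282.0, 201.0], [271.0, 345.0], [172.0, 345.0], [125.0, 296.0], [131.0, 166.0], [222.0, 168.0]]
-0.05 [[307.0, 201.0], [295.0, 345.0], [197.0, 345.0], [147.0, 296.0], [154.0, 166.0], [244.0, 169.0]]
-0.045 [[331.0, 202.0], [319.0, 345.0], [222.0, 345.0], [170.0, 296.0], [177.0, 167.0], [266.0, 169.0]]
-0.04 [[355.0, 203.0], [343.0, 345.0], [247.0, 345.0], [192.0, 296.0], [199.0, 167.0], [288.0, 170.0]]
-0.035 [[379.0, 204.0], [366.0, 346.0], [271.0, 345.0], [214.0, 297.0], [222.0, 168.0], [309.0, 171.0]]
-0.03 [[402.0, 204.0], [389.0, 346.0], [295.0, 345.0], [236.0, 297.0], [244.0, 169.0], [331.0, 171.0]]
```

Call:
{"fn": "step_arm", "kwargs": {"series": [[[0.07,0,0.025,0,0],[0.07,0.001,0.05,0,0],[0.07,0.002,0.08,-0.01,0],[0.07,0.003,0.095,-0.03,0],[0.07,0.003,0.099,-0.06,0],[0.07,0.003,0.099,-0.08,0],[0.07,0.003,0.099,-0.08,0],[0.07,0.003,0.099,-0.08,0],[0.07,0.003,0.099,-0.08,0]]]}}

```text
clock: 19.82
position: [0.4779, 0.1552, 0.1669]
ee_rot: [0.394, 3.115, 0.006]
force: [0.2, 0.1, 0.5]
width: 0.76
```

```bash
python3 - <<'E'
from h import *
s=observe(); print(s['clock'],s['position'],s['force'],R.from_rotvec(s['ee_rot']).as_matrix().round(3)[:2])
snap('wrist','w10')
crop('w10',180,100,480,300,2.6,'w10c')
E
```

```text
19.8167 [0.47790153 0.15523692 0.16689162] [0.21284522 0.06189246 0.48134013] [[-0.969  0.249  0.003]
 [ 0.249  0.968  0.003]]
```

View pics/w10c.png

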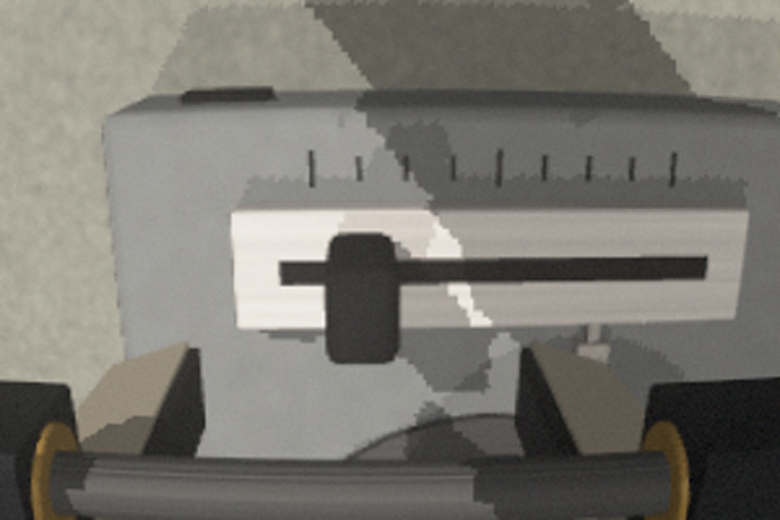

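Call:
{"fn": "step_arm", "kwargs": {"series": [[[0.07,-0.0005,0,-0.02,0],[0.07,-0.0005,0,-0.04,0],[0.07,-0.0005,0,-0.055,0],[0.07,-0.0005,0,-0.065,0],[0.07,-0.0005,0,-0.069,0],[0.07,-0.0005,0,-0.069,0],[0.04,-0.0005,0,-0.069,0],[0.03,-0.0005,0,-0.069,0],[0.015,-0.0005,0,-0.069,0],[0.015,-0.0005,0,-0.069,0],[0.015,-0.0005,0,-0.069,0],[0.015,-0.0005,0,-0.069,0],[0.015,-0.0005,0,-0.069,0],[0.015,-0.0005,0,-0.069,0]]], "squeeze": 12}}

```text
clock: 21.03
position: [0.4776, 0.1554, 0.0983]
ee_rot: [0.394, 3.114, 0.007]
force: [1.0, 2.4, 0.3]
width: 0.231
```

Call:
{"fn": "step_arm", "kwargs": {"series": [[[0.015,0.0024,0.0097,0,0],[0.015,0.0049,0.0194,0,0],[0.015,0.0073,0.0291,0,0],[0.015,0.0097,0.0388,0,0],[0.015,0.0121,0.0485,0,0],[0.015,0.0146,0.0582,0,0],[0.015,0.017,0.068,0,0],[0.015,0.0185,0.074,0,0],[0.015,0.0194,0.0776,0,0],[0.015,0.0194,0.0776,0,0],[0.015,0.0194,0.0776,0,0],[0.015,0.0194,0.0776,0,0]]]}}

```text
clock: 22.03
position: [0.497, 0.2335, 0.0983]
ee_rot: [0.393, 3.114, 0.008]
force: [-1.5, 2.5, 1.5]
width: 0.216
```

```bash
python3 - <<'E'
from h import *
s=observe(); print(s['clock'],s['position'],s['force'],R.from_rotvec(s['ee_rot']).as_matrix().round(3)[:2])
snap('wrist','w11')
crop('w11',220,140,430,290,3.7,'w11c')
E
```

```text
22.0333 [0.49696427 0.23346268 0.09828076] [-1.51165711  2.45643624  1.48135841] [[-0.969  0.249  0.004]
 [ 0.249  0.969  0.005]]
```

View pics/w11c.png

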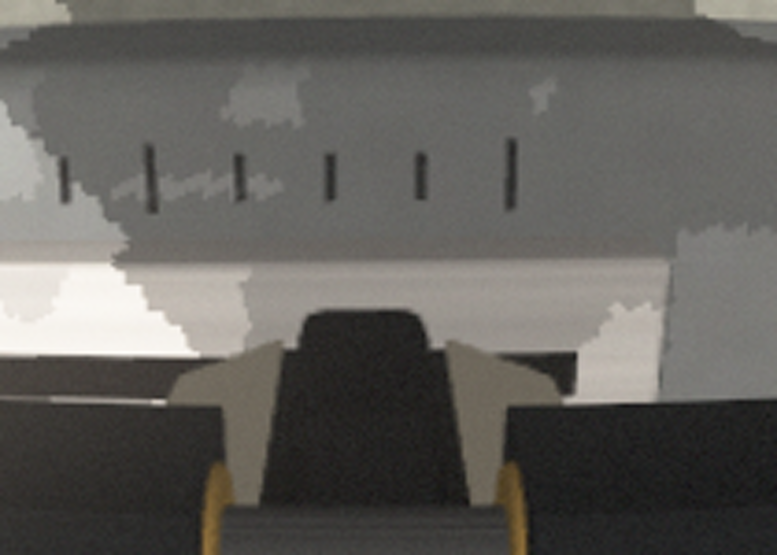

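The jaws hide the pointer here, so I'll let go, rise and look back at both grip and pointer from above.

Call:
{"fn": "step_arm", "kwargs": {"series": [[[0.025,0,0,0,0],[0.03,0,0,0,0],[0.035,0,0,0,0],[0.04,0,0,0,0],[0.04,0,0,0,0],[0.04,0,0,0.03,0],[0.04,0,0,0.06,0],[0.04,0,0,0.09,0],[0.04,0,0,0.12,0],[0.04,0.02,-0.01,0.135,0],[0.04,0.05,-0.01,0.14,0],[0.04,0.07,-0.01,0.14,0],[0.04,0.07,-0.01,0.14,0],[0.04,0.07,-0.01,0.14,0]]]}}

```text
clock: 23.25
position: [0.5674, 0.2226, 0.2378]
ee_rot: [0.396, 3.114, 0.007]
force: [-0.7, 0.5, -0.7]
width: 0.434
```

```bash
python3 - <<'E'
from h import *
s=observe(); print(s['clock'],s['position'],s['force'],R.from_rotvec(s['ee_rot']).as_matrix().round(3)[:2])
snap('wrist','w12')
crop('w12',210,90,450,270,3.3,'w12c')
E
```

```text
23.25 [0.56738469 0.22263845 0.23781699] [-0.65501591  0.45028563 -0.70036483] [[-0.968  0.25   0.003]
 [ 0.25   0.968  0.004]]
```

View pics/w12c.png

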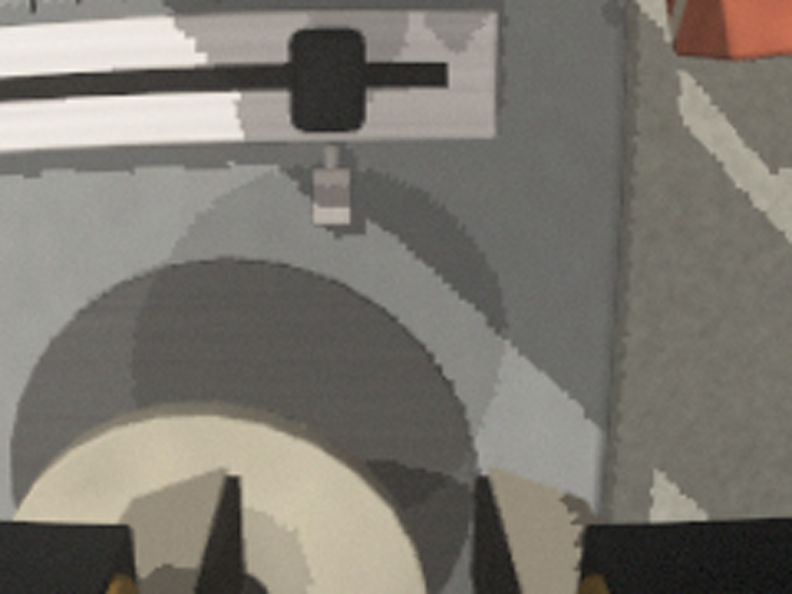

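```bash
python3 - <<'E'
from h import *
from scipy.optimize import least_squares
tag='w12'
f=lambda a,b:np.array([210+a/3.3-.35,90+b/3.3-.35])
th=-.2455; ex=np.array([np.cos(th),np.sin(th)]); ey=np.array([-ex[1],ex[0]])
# refine yaw from right track end corners: right end edge and bottom edge
pts=[(497,12),(497,137)]; q=[wat(tag,*f(*p),.074)[:2] for p in pts]; print('end edge dir',np.degrees(np.arctan2(*(q[1]-q[0])[::-1])), np.linalg.norm(q[1]-q[0]))
q2=[wat(tag,*f(*p),.074)[:2] for p in [(0,152),(497,137)]]; d=q2[1]-q2[0]; print('bottom edge yaw',np.degrees(np.arctan2(-d[0],d[1])))
c=(q[0]+q[1])/2-.085*ey; print('c',c)
S=lambda P:((P[:2]-c)@ey*1e3,(P[:2]-c)@ex*1e3)
for n,p,z in [('tip',(332,147),.064),('neckL',(325,150),.064),('neckR',(340,150),.064),('bodyL',(314,190),.068),('bodyR',(350,190),.068),('rear',(332,224),.068),
  ('gL top',(290,80),.115),('gR top',(365,80),.115),('gR base',(365,80),.075),('gL base',(290,80),.075),('gbottom',(328,131),.115),('gtop',(328,28),.115)]:
    print(n,np.round(S(wat(tag,*f(*p),z)),1))
def box(s):
    return np.array([np.r_[c+a*ex+(s+b)*ey,z] for z in(.075,.115) for a in(-.014,.014) for b in(-.01,.01)])
for s in (.03,.033,.036):
    h=cv2.convexHull(wproj(tag,box(s)).astype('f'))[:,0]; print(s,((h-[210,90]+.35)*3.3).round().tolist())
E
```

```text
end edge dir -13.457542418167757 0.03802896251326221
bottom edge yaw -13.561710537163126
c [0.48757831 0.19943201]
tip [35.1 23.2]
neckL [32.9 24.1]
neckR [37.6 24.1]
bodyL [29.4 36.1]
bodyR [40.6 36.2]
rear [34.9 46.9]
gL top [25.4  0.1]
gR top [44.8  0.3]
gR base [45.3  1.8]
gL base [23.   1.6]
gbottom [35.1 13.6]
gtop [ 35.4 -13.4]
0.03 [[347.0, 120.0], [347.0, 132.0], [270.0, 133.0], [268.0, 27.0], [346.0, 26.0], [347.0, 27.0]]
0.033 [[358.0, 132.0], [282.0, 133.0], [280.0, 27.0], [358.0, 25.0]]
0.036 [[370.0, 132.0], [293.0, 133.0], [292.0, 26.0], [369.0, 25.0]]
```

Grip centre and pointer tip both come out at 35.1 mm along the track. I'll clear away and do a last check of the stack.

Call:
{"fn": "step_arm", "kwargs": {"series": [[[0.04,0,0,0.03,0],[0.04,-0.02,-0.03,0.05,0],[0.04,-0.04,-0.06,0.06,0],[0.04,-0.06,-0.09,0.06,0],[0.04,-0.08,-0.12,0.06,0],[0.04,-0.1,-0.15,0.06,0],[0.04,-0.12,-0.18,0.06,0],[0.04,-0.13,-0.21,0.06,0],[0.04,-0.14,-0.24,0.06,0],[0.04,-0.14,-0.26,0.06,0],[0.04,-0.14,-0.26,0.06,0],[0.04,-0.14,-0.26,0.06,0]]]}}

```text
clock: 24.3
position: [0.4253, -0.0374, 0.2976]
ee_rot: [0.397, 3.115, 0.008]
force: [-1.1, -0.2, -0.1]
width: 0.433
```

```bash
python3 - <<'E'
from h import *
s=observe(); print(s['clock'],s['position'],s['force'])
snap('scene','s13');snap('top','t13')
crop('s13',310,130,430,230,5,'s13c'); crop('t13',205,140,325,270,4.5,'t13c')
im,P=cloud('t13')
d=np.hypot(P[...,0]-.624,P[...,1]-.1663); m=(d<.055)&(d>.026)&(P[...,2]>.12)&(P[...,2]<.16)
A=np.c_[P[m][:,:2]-[.624,.1663],np.ones(m.sum())]; print('disc top plane',np.linalg.lstsq(A,P[m][:,2],rcond=None)[0],m.sum())
m=(d<.019)&(d>.013)&(P[...,2]>.15)&(P[...,2]<.2); print('hub top',np.median(P[m][:,2]),m.sum())
E
```

```text
24.3 [ 0.42533295 -0.03737492  0.29756654] [-1.05629829 -0.19465453 -0.10138323]
disc top plane [-0.00206313  0.0023215   0.14680457] 854
hub top 0.17165075097466098 87
```

View pics/s13.png

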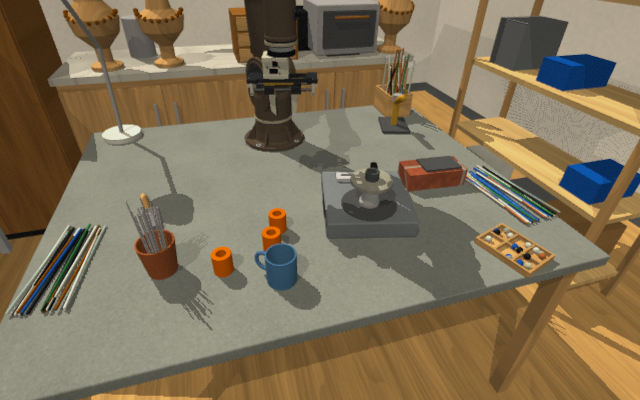

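View pics/t13c.png

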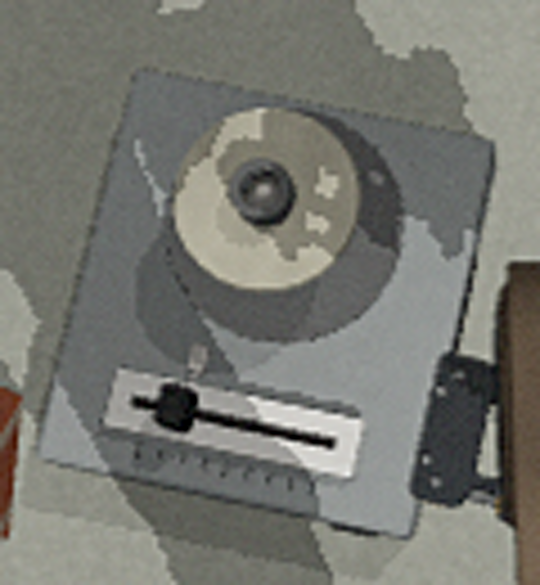

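View pics/s13c.png

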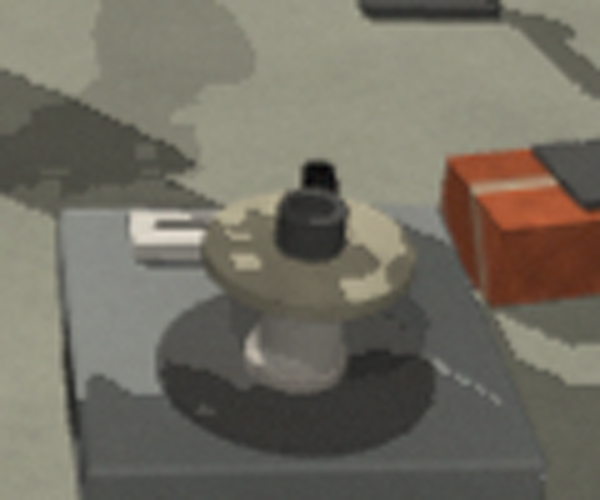

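```bash
python3 - <<'E'
from h import *
crop('t13',225,210,295,255,10,'t13d')
th=-.2403; ex=np.array([np.cos(th),np.sin(th)]); ey=np.array([-ex[1],ex[0]]); c=np.array([.4876,.1994])
for s in(.033,.035,.037):
    h=cv2.convexHull(proj('t13',np.array([np.r_[c+a*ex+(s+b)*ey,z] for z in(.075,.115) for a in(-.014,.014) for b in(-.01,.01)])).astype('f'))[:,0]
    p=proj('t13',np.array([np.r_[c+.022*ex+s*ey,.064],np.r_[c+.047*ex+s*ey,.064]])); print(s,((h-[225,210]+.5)*10).round().tolist(),((p-[225,210]+.5)*10).round())
E
```

```text
0.033 [[258.0, 180.0], [236.0, 272.0], [171.0, 258.0], [143.0, 244.0], [167.0, 149.0], [234.0, 163.0]] [[239. 152.]
 [258.  72.]]
0.035 [[252.0, 179.0], [229.0, 270.0], [164.0, 257.0], [137.0, 242.0], [160.0, 148.0], [227.0, 162.0]] [[232. 151.]
 [252.  71.]]
0.037 [[245.0, 177.0], [223.0, 269.0], [158.0, 255.0], [130.0, 241.0], [153.0, 146.0], [220.0, 160.0]] [[226. 149.]
 [246.  69.]]
```

View pics/t13d.png

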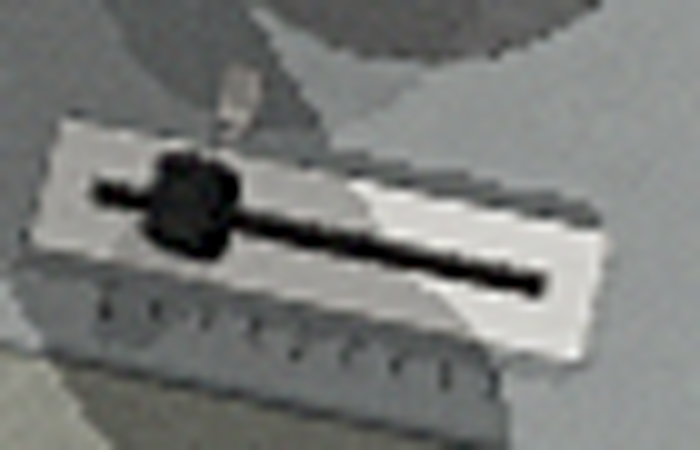

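```bash
python3 -c "
from cell import arm,observe
print(observe()['clock'],arm.sign_off())"
```

```text
the job is handed in; nothing more can be done
24.4 None
```

The spacer and then the wheel (hub up) are both on the spindle. After that I slid the speed grip level with the pointer. The job was handed in at 24.4 s, with the arm parked clear of everything.

- **Spacer:** I lowered it until the force showed contact at the expected height, then released it. The cameras show it standing on the flange.
- **Wheel:** I lowered it the same way, with contact at the expected height. Depth from the top camera puts the disc's top face at 146.8 mm (147 expected), tilted by about 0.2°. The hub top read 171.7 mm against 173 mm expected, which is within camera noise.
- **Speed grip:** In the wrist view, the grip's middle and the pointer tip are both 35.1 mm from the track's middle. The coarser top view disagreed slightly, putting the pointer about 1 mm further along, which is below its pixel accuracy, so I relied on the wrist view.
- **Other things:** The bystander objects look unmoved in the last scene picture.

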